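# Snap the calibration bar into the analyser's spring clips

## Task

Take the calibration bar with the red grip and press it, level and centred, down between the two spring clips of the white holder until both clips have snapped over its ends, then let go of it. Press gently, feeling for the snap and the floor, because the holder must not be overloaded: stay under 35 N between bar and holder. Leave the blue bar and everything else on the bench where it is.

Things in the scene. Friction and masses are not known exactly. Their poses are not given: they have to be found in the camera images.
- bar_red: calibration bar with a RED grip, 0.15 to 0.26 kg, grip up on the bench. Steel, 100 mm long (own x), 18 wide (y), 20 high; each end a wedge chamfered at 45 degrees from above and below to an edge 10 mm above the underside. Red grip block on its middle: 26 (x) x 20 (y) mm, from 20 to 60 mm above the underside. Origin: centre of the underside. Either way round fits
- holder: white holder fixed to the bench: box 160 mm (own x) x 60 (y) x 38 high on a 180 x 76 black foot. Origin: centre of its underside. The bar goes over the origin, lying along own x. Inside stands an aluminium cradle with the clips; its height is set by a screw and NOT MEASURED: its floor lies anywhere from 42 to 78 mm above the origin, and does not move when pressed
- cradle_low (a point): point of the holder where the centre of the cradle's flat, hard floor would be at its LOWEST setting (42 mm up); the true floor, with the clips, is 0 to 36 mm above it: feel for it. Black guide cheeks 30 mm either side of the middle leave 22 mm for the 18 mm bar, flaring at their tops 16 mm above the floor
- snap_low (a point): point 5 mm above point cradle_low: the bar's underside at the SNAP if the cradle is at its lowest; up to 36 mm higher if it is not. The bar's lower chamfers meet the noses with its underside about 12 mm above the true floor; about 5 mm above the floor the noses pass its end edges and snap over its upper chamfers. Well past it the clips push the bar down and hold it
- clip_a (a joint): spring clip at the holder's +x end: hinged brass leaf topped by a slippery white nose rod, 6 mm thick, lying across. 0 rad = empty, sprung inward; grows outward; about 0.2 as the bar's end passes, 0.0 to 0.15 once snapped over it (0.07 if the bar is centred lengthwise). Empty, the two rods' centres are 94 mm apart and 15 mm above the cradle floor.
- clip_b (a joint): spring clip at the holder's -x end: hinged brass leaf topped by a slippery white nose rod, 6 mm thick, lying across. 0 rad = empty, sprung inward; grows outward; about 0.2 as the bar's end passes, 0.0 to 0.15 once snapped over it (0.07 if the bar is centred lengthwise). Pressing a bar down takes up to 12 to 20 N in all, then the force falls away at the snap.
- bar_blue: the other bar, same shape and size as the red one but with a BLUE grip; leave it alone. Origin: centre of its underside, x along its length
- bangle: gold-coloured bangle lying flat, 66 mm across, 8 mm high; bystander, origin under its centre
- sample_box: closed blue box 60 x 40 x 22 mm; bystander, origin under its centre
- weight: brass check weight, 28 mm across, 36 mm high; bystander, origin under its centre
- jar: jar with white cap, 48 mm across, 60 mm high; bystander, origin under its centre
- coin: steel-coloured disc 30 mm across, 5 mm thick, lying flat; bystander, origin under its centre
- cup: small open cup 60 mm across, 50 mm high; bystander, origin under its centre
There are look-alikes about, which are no part of the job. Leave any green or purple look-alike of the holder alone.

How it is judged:
On the way:
1. the red bar has been lifted above the holder's box (height (world z) of bar_red above 0.05 m), for 0.1 s.
At the end, for the whole second after the job is handed in: The red bar lies snapped under both clips (each clip below 0.18 rad, and at least one above 0.02 rad, so bearing on the bar), centred in the holder within 5 mm and along it within 0.1 rad, grip up and level within 0.04 rad, its underside 38 to 81 mm above the holder's origin, released and at rest (value of joint any of clip_a, clip_b above 0.02 rad and value of joint each of clip_a, clip_b below 0.18 rad and horizontal distance between bar_red and holder below 0.005 m and z of bar_red in the frame of holder between 0.038 and 0.081 m and angle between the x axis of bar_red and the x axis of holder, either way round below 0.1 rad and angle between bar_red's own z axis and vertical below 0.04 rad and linear speed of bar_red below 0.02 m/s and contact force between the fingers and bar_red below 0.05 N); the robot touches nothing.
It fails at once if the bar pressed or struck against the holder with more than 35 N (contact force between bar_red and holder above 35 N).
It fails at once if the holder (box, cradle or clips) pressed or struck by the robot itself with more than 15 N (contact force between any of the arm, the fingers and holder above 15 N).
It fails at once if the blue bar or another bystander moved by more than 20 mm (distance of any of bar_blue, bangle, sample_box, weight, jar, coin, cup from where it was at the start of the episode above 0.02 m).
It also fails if it takes over 54 s, if anything falls off the work surface, if the arm or the gripper's body presses on something with over 40 N, if the wrist force passes 120 N, or if a joint passes its speed limit or range.

## Robot

A 6-joint arm with a two-finger parallel gripper is mounted at the origin on the work surface. World frame = base frame: x ahead of the robot, y to its left, z up, the work surface at z = 0. Lengths are in m, angles in rad, forces in N, time in s.
With the tool pointing down it reaches from about 0.375 to 0.9 m from the base axis. Payload 3.1 kg.
Tool frame: the origin (TCP) lies where the fingers leave the gripper's body, on its centre line; the fingertips stand 73 mm ahead of it and the grasp point (between the pads) lies 54 mm ahead of it; z points along the fingers, y is the line along which they close (so a half turn about z gives the same grasp; the last joint's range is limited). The gripper opens to 85 mm and grips with 20 to 120 N. Pads are 22 mm wide; open, the fingers measure 114 mm over their backs; the gripper's body (76 mm by 85 mm) begins 54 mm behind the grasp point. The pads swing forward as they close: fully open they stand 13 mm farther back than shut.
Start: joints at [1.008, 0.527, 1.433, -0, 1.181, -0.178], TCP at [0.235, 0.579, 0.304] pointing down, gripper open.
Joint ranges: [-3.08, 3.08], [-0.75, 2.2], [0.22, 2.44], [-1.43, 4.57], [0, 2.65], [-2.85, 2.85]. Speed limits (rad/s): [2.79, 2.79, 3.14, 3.14, 3.14, 3.14].

## Interface

Orientations are given as a unit quaternion [x, y, z, w].
In Python, from station import manip gives the robot as it stands.
- The arm moves only by the shell command python3 -m crank 'ROWS' [FORCE]. ROWS is JSON, a list of rows, each an object with "dp": the shift along the tool's x, y, z normalised to -1 to 1, where 1 is 50 cm, a list of three; "delta_rot": the turn, a rotation vector about the tool's x, y, z normalised to -1 to 1, where 1 is 2 pi rad, a list of three; "fingers": the opening, from -1 (shut) to 1 (fully open). A call has 1 to 12 rows; each row shifts and turns the commanded pose from where the row before left it, along the tool's axes as they then stand; what a row does not reach is not made up. A row lasts 1/12 s, in which the tool goes at most 41.7 mm and 7.16 degrees, less where a joint would pass 70% of its speed; a pose out of reach is approached as far as the arm can. A call with a number of a shift or a turn outside -1 to 1 is refused whole. A call with a gripper value outside its range is refused whole. The fingers move at their own pace and stop on an object; FORCE is the grip in N (left out, the last holds). Time passes only in rows, so rows that do not move let the fingers close. It gives the time, the measured TCP pose, the force, the opening and the grip force at its end, in the units of the state.
- manip.sense(): the state, without advancing time (a new reading comes with each control period).
- manip.snapshot(name): name is "scene" or "top"; returns (picture, depth): 480x640x3 uint8, red, green, blue; 480x640 float32, m along the optical axis (not along the pixel's ray), 0 where there is no reading.
- manip.camera_model(name): a dict with "fx", "fy", "cx", "cy" (pixels), "origin" and "attitude" of the camera in the world. Camera axes: x right, y up, looking along -z (the intrinsics and any distortion apply to the point x, -y, -z); pixel columns grow to the right and rows downward; lengths in m; the calibration is good to about 2 mm. A picture is of the moment at which its call begins. camera_model takes no time and is no camera call.
- manip.sign_off(): hands the job in; it is judged then, once.
The state is a dict: "t": time; "q": joint angles; "qd": joint speeds; "tau": joint torques, N m; "tcp_pos": TCP position; "tool_rot": TCP orientation; "force": force on the tool from outside, world axes, zero at the start; "ft_torque": the same for the moment, N m; "finger_gap": opening from 0.0 (shut) to 1.0 (fully open); "gripper_force": force on a finger pad.
Only numpy, scipy, OpenCV 4.12 (cv2) and the standard library are available. Lean on these libraries where they do the work, as an engineer would, in place of code of your own. Each camera call takes 0.05 s, during which the arm holds its last target. There are 200 camera calls.

## Working session

There is one attempt and no reset: what is moved stays moved. The work goes in short steps, Python scripts to look and compute and a shell command to move; the robot and the scene stay as the last step left them, time stands still between calls to the robot, and variables do not carry over. Pictures are saved under pics/ and viewed, at most 10 in all, crops included, and the job is handed in when it is done.

```bash
ls; mkdir -p pics; cat > h.py <<'E'
import numpy as np, cv2
from station import manip
from scipy.spatial.transform import Rotation as R
def cam(n):
    m=manip.camera_model(n); a=np.array(m["attitude"],float)
    M=a if a.shape==(3,3) else R.from_quat(a).as_matrix()
    return m,M,np.array(m["origin"])
def ray(n,u,v):
    m,M,o=cam(n); d=M@np.array([(u-m["cx"])/m["fx"],-(v-m["cy"])/m["fy"],-1.]); return o,d
def onz(n,u,v,z):
    o,d=ray(n,u,v); return o+d*(z-o[2])/d[2]
def cloud(n,D):
    m,M,o=cam(n); v,u=np.mgrid[:480,:640]
    P=np.stack([(u-m["cx"])/m["fx"]*D,-(v-m["cy"])/m["fy"]*D,-D],-1); return P@M.T+o
E
python3 - <<'E'
from h import *
for n in("scene","top"):
    I,D=manip.snapshot(n); cv2.imwrite(f"pics/{n}0.png",I[...,::-1]); np.savez(f"{n}0.npz",I=I,D=D); print(manip.camera_model(n))
print(manip.sense())
E
```

```text
pics
{'fx': 455.2659384603757, 'fy': 455.2659384603757, 'cx': 311.7614841359248, 'cy': 243.39757473417052, 'origin': array([0.94538258, 0.23480922, 0.91331642]), 'attitude': array([0.12641407, 0.23555134, 0.84430099, 0.46442533])}
{'fx': 450.56334195650237, 'fy': 450.56334195650237, 'cx': 322.2920318388212, 'cy': 231.33006913829624, 'origin': array([ 0.34535594, -0.03858698,  1.11761291]), 'attitude': array([ 0.05673673, -0.06342109, -0.70141718,  0.70765292])}
{'t': 0.1, 'q': array([ 1.00750885e+00,  5.28402872e-01,  1.43379603e+00,  1.42540501e-05,
        1.18144442e+00, -1.78486279e-01]), 'qd': array([ 4.45980561e-04, -3.60546184e-03, -3.62414463e-03,  1.19727107e-03,
       -7.24940874e-06, -3.84526883e-04]), 'tau': array([ 5.91589869e-04, -4.43300235e+01, -1.78585589e+01, -2.03331042e-04,
        3.86770524e-03,  1.91816952e-05]), 'tcp_pos': array([0.2342882 , 0.57886287, 0.30300617]), 'tool_rot': array([ 1.91218310e-01,  9.81546997e-01, -9.53227083e-04, -3.77766238e-04]), 'force': array([-0.11716776,  0.44046719, -0.14979009]), 'ft_torque': array([-0.02811031, -0.02388699,  0.01448667]), 'gripper_force': 0.0, 'finger_gap': 0.9979910246051895}
```

View pics/top0.png

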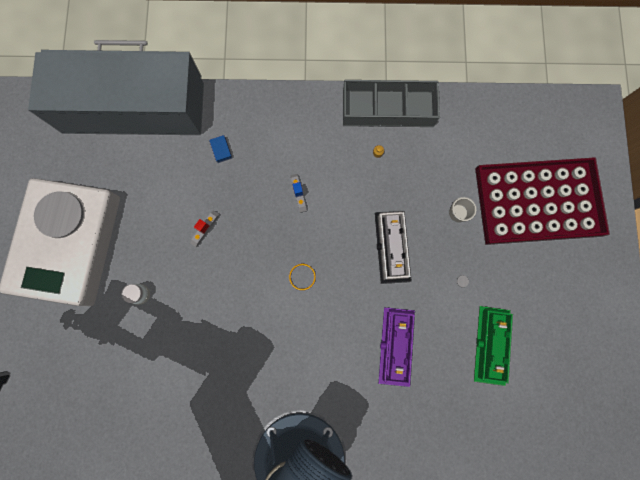

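View pics/scene0.png

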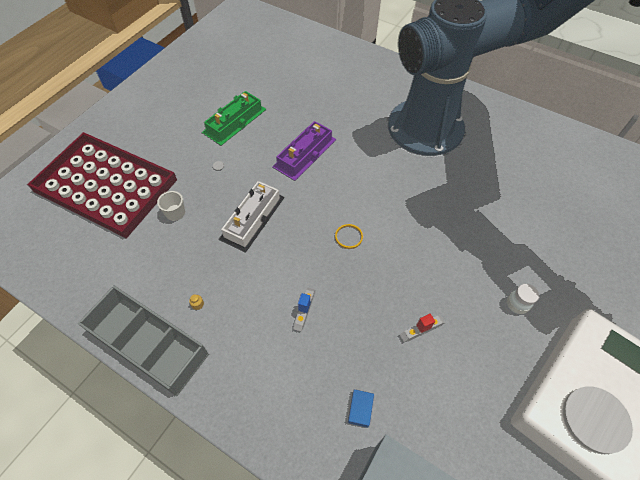

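Top view: the bar candidates are red-grip (202,227) and blue-grip (298,193). The holder candidates are white (394,246), purple (397,345) and green (493,345). I choose the red bar and the white holder. Next I measure both and check them in one crop.

```bash
python3 - <<'E'
from h import *
def big(m):
    n,l,s,c=cv2.connectedComponentsWithStats(m.astype(np.uint8)); k=1+np.argmax(s[1:,4]); return l==k,c[k]
out=[]
for n,cr,ch in(("top",(202,227),(394,246)),("scene",(424,325),(250,214))):
    z=np.load(n+"0.npz"); I=z["I"]; P=cloud(n,z["D"]); i=I.astype(int); hsv=cv2.cvtColor(I,cv2.COLOR_RGB2HSV)
    v,u=np.mgrid[:480,:640]
    near=lambda c,r:(abs(u-c[0])<r)&(abs(v-c[1])<r)
    red,c=big((i[...,0]>120)&(i[...,1]<70)&(i[...,2]<70)&near(cr,30))
    top=red&(P[...,2]>.053)
    print(n,"red c",c,red.sum(),"top z",np.median(P[top][:,2]) if top.any() else P[red][:,2],"depth xy",P[top].mean(0), "ray@.06",onz(n,*[q[top].mean() for q in(u,v)],.06))
    # bar body by height
    b=near(cr,40)&(P[...,2]>.005)&(P[...,2]<.07)
    b,_=big(b); Q=P[b]; r=cv2.minAreaRect(Q[:,:2].astype(np.float32)*1000); print(" bar rect mm",r, Q[:,2].max())
    d=np.linalg.svd(Q[:,:2]-Q[:,:2].mean(0),full_matrices=False)[2][0]; print(" axis deg",np.degrees(np.arctan2(d[1],d[0])), Q.mean(0))
    w=(i.min(-1)>150)&(hsv[...,1]<40)&near(ch,55)&(P[...,2]>.025)
    w,_=big(w); Q=P[w]; r=cv2.minAreaRect(Q[:,:2].astype(np.float32)*1000); print(" holder white rect",r,"z pct",np.percentile(Q[:,2],[5,50,95]))
    t=w&(abs(P[...,2]-.038)<.005); r=cv2.minAreaRect(P[t][:,:2].astype(np.float32)*1000); print(" rim rect",r)
    f=near(ch,50)&(P[...,2]>.002); f,_=big(f); r=cv2.minAreaRect(P[f][:,:2].astype(np.float32)*1000); print(" all rect",r)
    print(" bench z",np.median(P[near(cr,60)][:,2]))
    for c in(cr,ch):
        out.append(cv2.resize(I[c[1]-50:c[1]+50,c[0]-60:c[0]+60],None,fx=3.3,fy=3,interpolation=cv2.INTER_CUBIC))
g=np.vstack([np.hstack(out[:2]),np.hstack(out[2:])]); cv2.imwrite("pics/crop1.png",g[...,::-1]); print(g.shape)
E
```

```text
top red c [199.34567901 224.58024691] 81 top z 0.0594458750423823 depth xy [0.54065819 0.2450346  0.05940103] ray@.06 [0.54054003 0.2448749  0.06      ]
 bar rect mm ((540.38525390625, 244.686767578125), (21.038915634155273, 99.58673858642578), 58.00944519042969) 0.0632596253566462
 axis deg 146.9785789180642 [0.53890319 0.24315247 0.02865321]
 holder white rect ((431.1062927246094, -171.98182678222656), (111.53677368164062, 296.89862060546875), 53.323997497558594) z pct [0.0375003  0.04627366 0.06143857]
 rim rect ((501.0951843261719, -223.7299346923828), (145.36373901367188, 28.239301681518555), 4.2442851066589355)
 all rect ((442.0186462402344, -188.9977264404297), (159.5819549560547, 320.0029602050781), 59.23210525512695)
 bench z -0.0004519538471210449
scene red c [427.11428571 319.47619048] 105 top z 0.058933238101040675 depth xy [0.54096684 0.24379128 0.05907503] ray@.06 [0.54142232 0.24378726 0.06      ]
 bar rect mm ((540.6570434570312, 244.06768798828125), (20.65929412841797, 100.0426025390625), 57.2912712097168) 0.06350095912688125
 axis deg -34.57856955652156 [0.54763627 0.24185184 0.03091853]
 holder white rect ((714.2966918945312, -47.91961669921875), (716.8243408203125, 139.67111206054688), 39.71369552612305) z pct [0.03391197 0.04493723 0.05098976]
 rim rect ((499.9151916503906, -224.77610778808594), (162.3264923095703, 61.43545150756836), 3.9626870155334473)
 all rect ((705.116943359375, -60.855194091796875), (745.1516723632812, 159.15206909179688), 38.84538269042969)
 bench z -0.0006501778355826326
(600, 792, 3)
```

View pics/crop1.png

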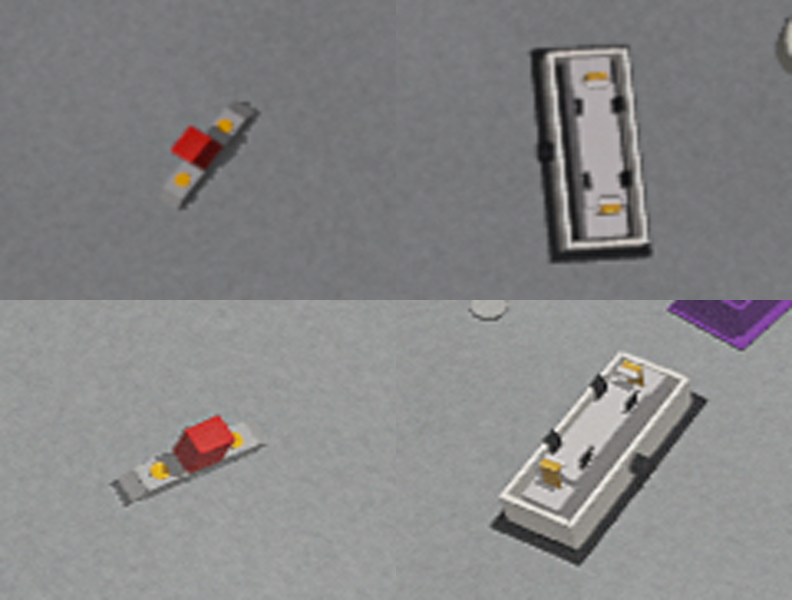

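The crops confirm the choice: the red grip block lies on a steel bar at about (199,225), and the white holder at (394,246) has its clips along its long axis. The bar measures 100 x 21 mm with its top at 59 mm, and the rim 162 x 61 mm, as they should. Next I work out the first move and look at the cradle heights.

```bash
cat >> h.py <<'E'
def go(pos,ydeg):
    """remaining shift in tool axes (units of 0.5 m) and turn (units of 2pi) to reach TCP pos, tool y at ydeg (mod 180), z down"""
    s=manip.sense(); M=R.from_quat(s["tool_rot"]); d=M.inv().apply(np.array(pos)-s["tcp_pos"])
    for k in(0,180):
        a=np.radians(ydeg+k); y=np.array([np.cos(a),np.sin(a),0]); z=np.array([0,0,-1.]); T=R.from_matrix(np.c_[np.cross(y,z),y,z])
        rv=(M.inv()*T).as_rotvec(); print("turn deg",np.degrees(rv).round(2),"norm",(rv/2/np.pi).round(5))
    print("dp mm",(d*1000).round(1),"norm",(d/.5).round(4),"tcp",s["tcp_pos"].round(4),"q6",s["q"][5].round(2),"F",s["force"].round(2),"gap",s["finger_gap"].round(3),"t",s["t"])
E
python3 - <<'E'
from h import *
go([.5406,.2444,.20],57.7)
c=np.array([.500,-.2243]); a=np.radians(4.0)
for n in("top","scene"):
    z=np.load(n+"0.npz"); P=cloud(n,z["D"]); I=z["I"].astype(int); d=P[...,:2]-c
    x=d@[np.cos(a),np.sin(a)]; y=d@[-np.sin(a),np.cos(a)]; Z=P[...,2]
    for nm,m in(("floor",(abs(x)<22)&(abs(x)<.022)&(abs(y)<.007)),):
        print(n,nm,m.sum(),np.percentile(Z[m],[5,50,95]).round(4))
    br=(I[...,0]-I[...,2]>50)&(abs(x)<.09)&(abs(y)<.04)
    for s in(1,-1):
        m=br&(x*s>0); print(" brass",s,m.sum(),"x",x[m].mean().round(4),"y",y[m].mean().round(4),"z",np.percentile(Z[m],[5,95]).round(4))
    bk=(I.max(-1)<70)&(abs(x)<.045)&(abs(y)<.024)&(Z>.04)
    for sx in(1,-1):
        for sy in(1,-1):
            m=bk&(x*sx>0)&(y*sy>0); print(" cheek",sx,sy,m.sum(),m.any() and np.r_[x[m].mean(),y[m].mean(),Z[m].max()].round(4))
    ed=(abs(Z-.038)<.004)&(I.min(-1)>110)&(abs(x)<.1)&(abs(y)<.05)
    print(" rim x",np.percentile(x[ed],[1,99]).round(4),"y",np.percentile(y[ed],[1,99]).round(4), ed.sum())
    t=(Z>.012)&(abs(x)<.1)&(abs(y)<.05)
    r=cv2.minAreaRect(P[t][:,:2].astype(np.float32)*1000); print(" >12mm",r)
E
```

```text
turn deg [-1.200e-01 -1.000e-02  1.025e+01] norm [-3.300e-04 -3.000e-05  2.848e-02]
turn deg [ 2.0000e-02 -1.7000e-01 -1.6975e+02] norm [ 5.0000e-05 -4.8000e-04 -4.7152e-01]Traceback (most recent call last):
  File "<stdin>", line 2, in <module>
  File "h.py", line 21, in go
    print("dp mm",(d*1000).round(1),"norm",(d/.5).round(4),"tcp",s["tcp_pos"].round(4),"q6",s["q"][5].round(2),"F",s["force"].round(2),"gap",s["finger_gap"].round(3),"t",s["t"])
                                                                                                                                             ^^^^^^^^^^^^^^^^^^^^^
AttributeError: 'float' object has no attribute 'round'
```

```bash
sed -i 's/s\["finger_gap"\].round(3)/round(s["finger_gap"],3)/' h.py
python3 - <<'E'
from h import *
go([.5406,.2444,.20],57.7)
c=np.array([.500,-.2243]); a=np.radians(4.0)
for n in("top","scene"):
    z=np.load(n+"0.npz"); P=cloud(n,z["D"]); I=z["I"].astype(int); d=P[...,:2]-c
    x=d@[np.cos(a),np.sin(a)]; y=d@[-np.sin(a),np.cos(a)]; Z=P[...,2]
    m=(abs(x)<.022)&(abs(y)<.007); print(n,"floor",m.sum(),np.percentile(Z[m],[5,50,95]).round(4))
    br=(I[...,0]-I[...,2]>50)&(abs(x)<.09)&(abs(y)<.04)
    for s in(1,-1):
        m=br&(x*s>0); print(" brass",s,m.sum(),"x",x[m].mean().round(4),"y",y[m].mean().round(4),"z",np.percentile(Z[m],[5,95]).round(4))
    bk=(I.max(-1)<70)&(abs(x)<.045)&(abs(y)<.024)&(Z>.04)
    for sx in(1,-1):
        for sy in(1,-1):
            m=bk&(x*sx>0)&(y*sy>0); print(" cheek",sx,sy,m.sum(),m.any() and np.r_[x[m].mean(),y[m].mean(),Z[m].max()].round(4))
    ed=(abs(Z-.038)<.004)&(I.min(-1)>110)&(abs(x)<.1)&(abs(y)<.05)
    print(" rim x",np.percentile(x[ed],[1,99]).round(4),"y",np.percentile(y[ed],[1,99]).round(4), ed.sum())
    t=(Z>.012)&(abs(x)<.1)&(abs(y)<.05)
    r=cv2.minAreaRect(P[t][:,:2].astype(np.float32)*1000); print(" >12mm",r)
E
```

```text
turn deg [-1.200e-01 -1.000e-02  1.025e+01] norm [-3.300e-04 -3.000e-05  2.848e-02]
turn deg [ 2.0000e-02 -1.7000e-01 -1.6975e+02] norm [ 5.0000e-05 -4.8000e-04 -4.7152e-01]
dp mm [-409.5 -194.8  103.2] norm [-0.819  -0.3896  0.2065] tcp [0.2343 0.5789 0.303 ] q6 -0.18 F [-0.12  0.44 -0.15] gap 0.998 t 0.1
top floor 103 [0.0442 0.0472 0.0499]
 brass 1 17 x 0.0533 y 0.0005 z [0.0594 0.0669]
 brass -1 17 x -0.0522 y 0.0008 z [0.062  0.0689]
 cheek 1 1 9 [0.0311 0.0158 0.0647]
 cheek 1 -1 16 [ 0.03   -0.0135  0.0663]
 cheek -1 1 5 [-0.0294  0.0158  0.0665]
 cheek -1 -1 19 [-0.0295 -0.0141  0.0654]
 rim x [-0.0794  0.0797] y [-0.0296  0.0303] 446
 >12mm ((499.69696044921875, -218.59103393554688), (159.95419311523438, 72.53170776367188), 4.580081462860107)
scene floor 91 [0.0447 0.0475 0.0495]
 brass 1 38 x 0.0547 y -0.0004 z [0.0443 0.0666]
 brass -1 24 x -0.0553 y -0.0019 z [0.0404 0.0676]
 cheek 1 1 10 [0.0328 0.0136 0.0646]
 cheek 1 -1 20 [ 0.0303 -0.0141  0.0645]
 cheek -1 1 9 [-0.0284  0.0129  0.0636]
 cheek -1 -1 20 [-0.029  -0.0143  0.0656]
 rim x [-0.079   0.0811] y [-0.0311  0.0292] 504
 >12mm ((499.9840393066406, -218.63905334472656), (163.29100036621094, 73.96412658691406), 3.9354701042175293)
```

```bash
python3 -m crank '[{"dp":[-0.0683,-0.0325,0.0172],"delta_rot":[0,0,0],"fingers":1},{"dp":[-0.0683,-0.0325,0.0172],"delta_rot":[0,0,0],"fingers":1},{"dp":[-0.0683,-0.0325,0.0172],"delta_rot":[0,0,0],"fingers":1},{"dp":[-0.0683,-0.0325,0.0172],"delta_rot":[0,0,0],"fingers":1},{"dp":[-0.0683,-0.0325,0.0172],"delta_rot":[0,0,0],"fingers":1},{"dp":[-0.0683,-0.0325,0.0172],"delta_rot":[0,0,0],"fingers":1},{"dp":[-0.0683,-0.0325,0.0172],"delta_rot":[0,0,0],"fingers":1},{"dp":[-0.0683,-0.0325,0.0172],"delta_rot":[0,0,0],"fingers":1},{"dp":[-0.0683,-0.0325,0.0172],"delta_rot":[0,0,0],"fingers":1},{"dp":[-0.0683,-0.0325,0.0172],"delta_rot":[0,0,0],"fingers":1},{"dp":[-0.0683,-0.0325,0.0172],"delta_rot":[0,0,0],"fingers":1},{"dp":[-0.0683,-0.0325,0.0172],"delta_rot":[0,0,0],"fingers":1}]'
python3 -m crank '[{"dp":[0,0,0],"delta_rot":[0,0,0.0142],"fingers":1},{"dp":[0,0,0],"delta_rot":[0,0,0.0142],"fingers":1},{"dp":[0,0,0],"delta_rot":[0,0,0],"fingers":1},{"dp":[0,0,0],"delta_rot":[0,0,0],"fingers":1},{"dp":[0,0,0],"delta_rot":[0,0,0],"fingers":1}]'
python3 -c "
from h import *
go([.5406,.2444,.10],57.7)"
```

```text
t: 1.1
tcp_pos: [0.542, 0.2431, 0.1999]
tool_rot: [0.191, 0.982, -0.0, -0.0]
force: [0.6, 0.4, -1.0]
finger_gap: 0.999
gripper_force: 0.0
t: 1.52
tcp_pos: [0.5408, 0.245, 0.2006]
tool_rot: [0.277, 0.961, -0.0, -0.0]
force: [-0.2, 0.4, 0.1]
finger_gap: 0.997
gripper_force: 0.0
turn deg [-0.02 -0.02  0.17] norm [-5.0e-05 -6.0e-05  4.6e-04]
turn deg [ 3.0000e-02 -3.0000e-02 -1.7983e+02] norm [ 9.0000e-05 -8.0000e-05 -4.9954e-01]
dp mm [ -0.2  -0.6 100.6] norm [-0.0004 -0.0012  0.2012] tcp [0.5408 0.245  0.2006] q6 -0.77 F [-0.21  0.43  0.06] gap 0.997 t 1.5167
```

```bash
python3 -m crank '[{"dp":[0,-0.001,0.0503],"delta_rot":[0,0,0],"fingers":1},{"dp":[0,0,0.0503],"delta_rot":[0,0,0],"fingers":1},{"dp":[0,0,0.0503],"delta_rot":[0,0,0],"fingers":1},{"dp":[0,0,0.0503],"delta_rot":[0,0,0],"fingers":1},{"dp":[0,0,0],"delta_rot":[0,0,0],"fingers":1},{"dp":[0,0,0],"delta_rot":[0,0,0],"fingers":1}]'
python3 -m crank '[{"dp":[0,0,0],"delta_rot":[0,0,0],"fingers":-1},{"dp":[0,0,0],"delta_rot":[0,0,0],"fingers":-1},{"dp":[0,0,0],"delta_rot":[0,0,0],"fingers":-1},{"dp":[0,0,0],"delta_rot":[0,0,0],"fingers":-1},{"dp":[0,0,0],"delta_rot":[0,0,0],"fingers":-1},{"dp":[0,0,0],"delta_rot":[0,0,0],"fingers":-1},{"dp":[0,0,0],"delta_rot":[0,0,0],"fingers":-1},{"dp":[0,0,0],"delta_rot":[0,0,0],"fingers":-1},{"dp":[0,0,0],"delta_rot":[0,0,0],"fingers":-1},{"dp":[0,0,0],"delta_rot":[0,0,0],"fingers":-1}]' 80
```

```text
t: 2.02
tcp_pos: [0.5398, 0.2447, 0.0992]
tool_rot: [0.277, 0.961, -0.001, -0.001]
force: [-0.3, -0.1, 0.4]
finger_gap: 0.995
gripper_force: 0.0
t: 2.85
tcp_pos: [0.5416, 0.2444, 0.1012]
tool_rot: [0.278, 0.961, 0.001, 0.001]
force: [-1.4, -0.5, 6.0]
finger_gap: 0.217
gripper_force: 78.9
```

```bash
python3 -m crank '[{"dp":[0,0,-0.02],"delta_rot":[0,0,0],"fingers":-1},{"dp":[0,0,-0.05],"delta_rot":[0,0,0],"fingers":-1},{"dp":[0,0,-0.07],"delta_rot":[0,0,0],"fingers":-1},{"dp":[0,0,-0.07],"delta_rot":[0,0,0],"fingers":-1},{"dp":[0,0,-0.05],"delta_rot":[0,0,0],"fingers":-1},{"dp":[0,0,-0.04],"delta_rot":[0,0,0],"fingers":-1},{"dp":[0,0,0],"delta_rot":[0,0,0],"fingers":-1},{"dp":[0,0,0],"delta_rot":[0,0,0],"fingers":-1},{"dp":[0,0,0],"delta_rot":[0,0,0],"fingers":-1}]'
python3 -c "
from h import *
go([.5004,-.224,.25],94.0)"
```

```text
t: 3.6
tcp_pos: [0.5398, 0.244, 0.2489]
tool_rot: [0.278, 0.961, -0.001, -0.001]
force: [-0.3, -0.4, -1.2]
finger_gap: 0.22
gripper_force: 78.2
turn deg [ -0.08  -0.15 -36.27] norm [-0.00023 -0.00042 -0.10075]
turn deg [-2.0000e-01  1.1000e-01  1.4373e+02] norm [-5.5000e-04  3.0000e-04  3.9925e-01]
dp mm [-216.5 -416.8   -0.6] norm [-0.4331 -0.8335 -0.0013] tcp [0.5398 0.244  0.2489] q6 -0.77 F [-0.27 -0.39 -1.17] gap 0.22 t 3.6
```

```bash
python3 -m crank '[{"dp":[-0.0333,-0.0641,0],"delta_rot":[0,0,0],"fingers":-1},{"dp":[-0.0333,-0.0641,0],"delta_rot":[0,0,0],"fingers":-1},{"dp":[-0.0333,-0.0641,0],"delta_rot":[0,0,0],"fingers":-1},{"dp":[-0.0333,-0.0641,0],"delta_rot":[0,0,0],"fingers":-1},{"dp":[-0.0333,-0.0641,0],"delta_rot":[0,0,0],"fingers":-1},{"dp":[-0.0333,-0.0641,0],"delta_rot":[0,0,0],"fingers":-1},{"dp":[-0.0333,-0.0641,0],"delta_rot":[0,0,0],"fingers":-1},{"dp":[-0.0333,-0.0641,0],"delta_rot":[0,0,0],"fingers":-1},{"dp":[-0.0333,-0.0641,0],"delta_rot":[0,0,0],"fingers":-1},{"dp":[-0.0333,-0.0641,0],"delta_rot":[0,0,0],"fingers":-1},{"dp":[-0.0333,-0.0641,0],"delta_rot":[0,0,0],"fingers":-1},{"dp":[-0.0333,-0.0641,0],"delta_rot":[0,0,0],"fingers":-1}]'
python3 -m crank '[{"dp":[-0.0333,-0.0641,0],"delta_rot":[0,0,0],"fingers":-1},{"dp":[0,0,0],"delta_rot":[0,0,-0.0168],"fingers":-1},{"dp":[0,0,0],"delta_rot":[0,0,-0.0168],"fingers":-1},{"dp":[0,0,0],"delta_rot":[0,0,-0.0168],"fingers":-1},{"dp":[0,0,0],"delta_rot":[0,0,-0.0168],"fingers":-1},{"dp":[0,0,0],"delta_rot":[0,0,-0.0168],"fingers":-1},{"dp":[0,0,0],"delta_rot":[0,0,-0.0168],"fingers":-1},{"dp":[0,0,0],"delta_rot":[0,0,0],"fingers":-1},{"dp":[0,0,0],"delta_rot":[0,0,0],"fingers":-1},{"dp":[0,0,0],"delta_rot":[0,0,0],"fingers":-1}]'
python3 - <<'E'
from h import *
go([.5004,-.224,.25],94.0)
for n in("top","scene"):
    I,D=manip.snapshot(n); np.savez(f"{n}1.npz",I=I,D=D)
    m,M,o=cam(n); p=M.T@(np.array([.5,-.224,.15])-o); u=int(m["cx"]+m["fx"]*p[0]/-p[2]); v=int(m["cy"]-m["fy"]*p[1]/-p[2]); u=max(u,70);v=max(v,55); print(n,u,v)
    c=I[v-55:v+55,u-70:u+70]; cv2.imwrite(f"pics/{n}1.png",cv2.resize(c,None,fx=5,fy=5,interpolation=cv2.INTER_CUBIC)[...,::-1])
a,b=cv2.imread("pics/top1.png"),cv2.imread("pics/scene1.png"); cv2.imwrite("pics/c2.png",cv2.resize(np.hstack([a,b]),(800,314)))
E
```

```text
t: 4.6
tcp_pos: [0.503, -0.1887, 0.2479]
tool_rot: [0.278, 0.961, 0.001, -0.002]
force: [0.4, 0.1, -1.3]
finger_gap: 0.218
gripper_force: 78.5
t: 5.43
tcp_pos: [0.501, -0.2232, 0.2489]
tool_rot: [-0.034, 0.999, 0.001, -0.001]
force: [0.0, -0.2, -1.7]
finger_gap: 0.222
gripper_force: 78.8
turn deg [ 0.09 -0.11 -0.11] norm [ 0.00026 -0.00031 -0.00031]
turn deg [-1.8000e-01 -1.5000e-01  1.7989e+02] norm [-4.9000e-04 -4.0000e-04  4.9969e-01]
dp mm [ 0.7 -0.7 -1.1] norm [ 0.0013 -0.0014 -0.0021] tcp [ 0.501  -0.2232  0.2489] q6 -2.26 F [ 0.04 -0.19 -1.68] gap 0.222 t 5.4333
top 403 237
scene 244 178
```

View pics/c2.png

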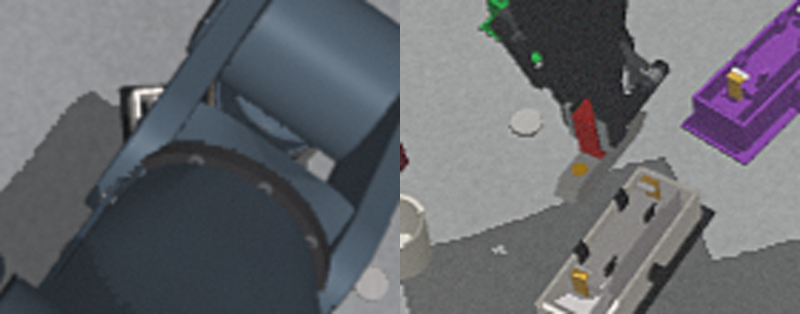

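The scene crop shows the red-grip bar held over the white holder, its near end at about (575,190) and its far end near (640,120), partly behind a finger. The top view is blocked by the arm. I'll measure the held bar with the scene depth.

```bash
cat > bar.py <<'E'
from h import *
import sys
def meas(D,I,zb):   # zb: expected underside height
    P=cloud("scene",D); i=I.astype(int); a=np.radians(4.); c=np.array([.5004,-.224]); d=P[...,:2]-c
    x=d@[np.cos(a),np.sin(a)]; y=d@[-np.sin(a),np.cos(a)]; Z=P[...,2]
    b=(abs(x)<.065)&(abs(y)<.025)&(Z>zb-.006)&(Z<zb+.026)&(D>0)
    X,Y,H=x[b],y[b],Z[b]; print("n",b.sum(),"x ends",np.percentile(X,[0,1,99,100]).round(4))
    t=b&(Z>zb+.014)&(abs(x)<.042)&(abs(x)>.015); A=np.c_[x[t],np.ones(t.sum())]; k=np.linalg.lstsq(A,Z[t],rcond=None)[0]
    print("top n",t.sum(),"side n",[(t&(x*s>0)).sum() for s in(1,-1)],"slope",k[0].round(4),"z at centre",k[1].round(4))
    for lo in np.arange(-.05,.05,.0125):
        m=b&(x>=lo)&(x<lo+.0125)
        if m.sum()>4: print(f"{lo:.4f}",m.sum(),"y",y[m].min().round(4),y[m].max().round(4),"z",Z[m].min().round(4),Z[m].max().round(4))
    r=(i[...,0]>100)&(i[...,1]<70)&(i[...,2]<70)&(abs(x)<.05)&(abs(y)<.03)&(Z>zb+.01)&(Z<zb+.07)
    print("red",r.sum(),"x",np.percentile(x[r],[2,50,98]).round(4),"y",np.percentile(y[r],[2,50,98]).round(4),"z",np.percentile(Z[r],[2,98]).round(4))
E
python3 - <<'E'
from bar import *
z=np.load("scene1.npz"); meas(z["D"],z["I"],.149)
E
```

```text
n 321 x ends [-0.047  -0.0426  0.0497  0.0509]
top n 106 side n [np.int64(98), np.int64(8)] slope 0.0235 z at centre 0.1661
-0.0500 13 y 0.0077 0.0104 z 0.1524 0.1659
-0.0375 24 y 0.007 0.0098 z 0.1488 0.1662
-0.0250 17 y 0.0066 0.0111 z 0.1485 0.1651
-0.0125 20 y 0.0075 0.0109 z 0.1486 0.1665
-0.0000 33 y -0.0077 0.0109 z 0.1477 0.1738
0.0125 70 y -0.0098 0.0094 z 0.1477 0.1748
0.0250 67 y -0.0102 0.0094 z 0.1477 0.1694
0.0375 74 y -0.0118 0.0093 z 0.1493 0.1691
red 121 x [-0.0024  0.0122  0.0141] y [-0.0081 -0.0005  0.0096] z [0.1697 0.2089]
```

The held bar is level, with y centred within 0.5 mm and x about 0.5 mm long. Its underside is 100 mm below the TCP. Vision puts the floor at about 48 mm, so I expect first contact at TCP z of about 0.160. I'm descending to 0.173.

```bash
python3 -m crank '[{"dp":[0.001,0,0.03],"delta_rot":[0,0,0],"fingers":-1},{"dp":[0,0,0.04],"delta_rot":[0,0,0],"fingers":-1},{"dp":[0,0,0.04],"delta_rot":[0,0,0],"fingers":-1},{"dp":[0,0,0.03],"delta_rot":[0,0,0],"fingers":-1},{"dp":[0,0,0.012],"delta_rot":[0,0,0],"fingers":-1},{"dp":[0,0,0],"delta_rot":[0,0,0],"fingers":-1},{"dp":[0,0,0],"delta_rot":[0,0,0],"fingers":-1},{"dp":[0,0,0],"delta_rot":[0,0,0],"fingers":-1}]' 90
python3 - <<'E'
from bar import *
go([.5004,-.224,.15],94.0)
I,D=manip.snapshot("scene"); meas(D,I,.073)
cv2.imwrite("pics/s2.png",cv2.resize(I[150:260,180:320],None,fx=5,fy=5,interpolation=cv2.INTER_CUBIC)[...,::-1])
print([manip.sense()["force"].round(2)])
E
```

```text
t: 6.2
tcp_pos: [0.5016, -0.224, 0.175]
tool_rot: [-0.035, 0.999, -0.001, 0.001]
force: [0.1, 0.2, -1.8]
finger_gap: 0.22
gripper_force: 88.7
turn deg [-0.08  0.09  0.01] norm [-2.1e-04  2.5e-04  2.0e-05]
turn deg [-1.4000e-01 -1.2000e-01 -1.7999e+02] norm [-3.9000e-04 -3.3000e-04 -4.9998e-01]
dp mm [ 1.3  0.1 25. ] norm [0.0025 0.0002 0.0501] tcp [ 0.5016 -0.224   0.175 ] q6 -2.26 F [ 0.08  0.17 -1.76] gap 0.22 t 6.2
n 255 x ends [-0.046  -0.0424  0.0498  0.0581]
top n 95 side n [np.int64(95), np.int64(0)] slope -0.0025 z at centre 0.0926
-0.0500 6 y 0.0058 0.009 z 0.0686 0.0848
-0.0375 12 y 0.0069 0.0094 z 0.0732 0.0837
-0.0250 12 y 0.0072 0.0092 z 0.0723 0.0866
-0.0125 13 y 0.0068 0.0088 z 0.073 0.0856
-0.0000 23 y -0.002 0.0092 z 0.0733 0.0986
0.0125 65 y -0.0103 0.0097 z 0.0739 0.0984
0.0250 54 y -0.0115 0.009 z 0.0723 0.095
0.0375 68 y -0.0109 0.0087 z 0.0751 0.0961
red 103 x [-0.0005  0.0129  0.0148] y [-0.0094 -0.0004  0.0092] z [0.0961 0.1347]
[array([ 0.37, -0.54, -0.06])]
```

View pics/s2.png

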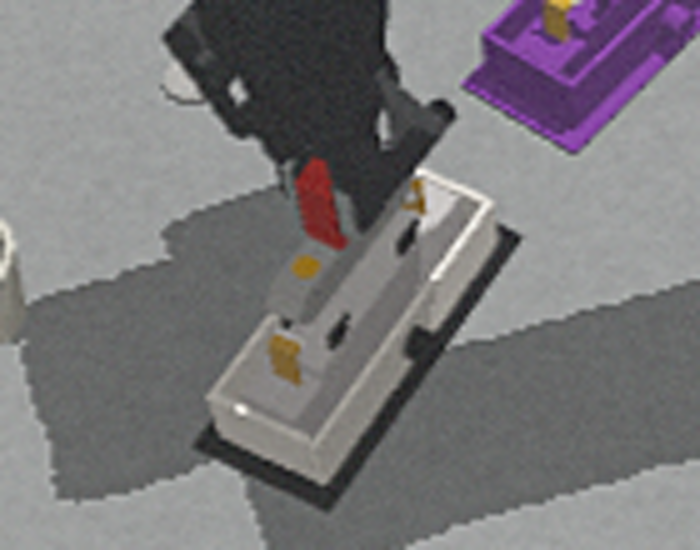

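The near clip shows at (285,355) and the bar is above both clips, aligned between the cheeks, still clear of everything. I'm nudging x by 0.5 mm and feeling downwards slowly.

```bash
python3 -m crank '[{"dp":[0.001,0,0.005],"delta_rot":[0,0,0],"fingers":-1},{"dp":[0,0,0.005],"delta_rot":[0,0,0],"fingers":-1},{"dp":[0,0,0.005],"delta_rot":[0,0,0],"fingers":-1},{"dp":[0,0,0.004],"delta_rot":[0,0,0],"fingers":-1},{"dp":[0,0,0.002],"delta_rot":[0,0,0],"fingers":-1},{"dp":[0,0,0],"delta_rot":[0,0,0],"fingers":-1},{"dp":[0,0,0],"delta_rot":[0,0,0],"fingers":-1}]'
python3 -m crank '[{"dp":[0,0,0.002],"delta_rot":[0,0,0],"fingers":-1},{"dp":[0,0,0.002],"delta_rot":[0,0,0],"fingers":-1},{"dp":[0,0,0],"delta_rot":[0,0,0],"fingers":-1}]'
```

```text
t: 6.83
tcp_pos: [0.5004, -0.2236, 0.1634]
tool_rot: [-0.035, 0.999, 0.0, -0.0]
force: [0.6, -0.5, -1.0]
finger_gap: 0.221
gripper_force: 88.7
t: 7.08
tcp_pos: [0.5011, -0.2239, 0.1619]
tool_rot: [-0.035, 0.999, -0.0, 0.001]
force: [1.0, 0.9, -0.7]
finger_gap: 0.217
gripper_force: 89.0
```

```bash
for k in 1; do python3 -m crank '[{"dp":[0,0,0.002],"delta_rot":[0,0,0],"fingers":-1},{"dp":[0,0,0.002],"delta_rot":[0,0,0],"fingers":-1},{"dp":[0,0,0],"delta_rot":[0,0,0],"fingers":-1}]'
python3 -m crank '[{"dp":[0,0,0.002],"delta_rot":[0,0,0],"fingers":-1},{"dp":[0,0,0],"delta_rot":[0,0,0],"fingers":-1}]'; done
```

```text
t: 7.33
tcp_pos: [0.5013, -0.224, 0.1614]
tool_rot: [-0.035, 0.999, -0.001, 0.001]
force: [-0.3, 1.7, 9.8]
finger_gap: 0.219
gripper_force: 90.9
t: 7.5
tcp_pos: [0.5017, -0.2243, 0.1609]
tool_rot: [-0.035, 0.999, -0.001, 0.002]
force: [-0.8, 1.1, 12.0]
finger_gap: 0.217
gripper_force: 91.1
```

```bash
python3 -m crank '[{"dp":[0,0,0.002],"delta_rot":[0,0,0],"fingers":-1},{"dp":[0,0,0],"delta_rot":[0,0,0],"fingers":-1}]'
```

```text
t: 7.67
tcp_pos: [0.502, -0.2245, 0.1603]
tool_rot: [-0.035, 0.999, -0.002, 0.002]
force: [-0.7, 1.5, 14.8]
finger_gap: 0.221
gripper_force: 91.5
```

```bash
python3 -m crank '[{"dp":[0,0,0.002],"delta_rot":[0,0,0],"fingers":-1},{"dp":[0,0,0],"delta_rot":[0,0,0],"fingers":-1}]'
```

```text
t: 7.83
tcp_pos: [0.5025, -0.2247, 0.1596]
tool_rot: [-0.035, 0.999, -0.002, 0.003]
force: [0.5, 0.9, 15.3]
finger_gap: 0.22
gripper_force: 91.6
```

```bash
python3 -m crank '[{"dp":[0,0,0.002],"delta_rot":[0,0,0],"fingers":-1},{"dp":[0,0,0],"delta_rot":[0,0,0],"fingers":-1}]'; python3 - <<'E'
from bar import *
go([.5004,-.224,.15],94.0)
I,D=manip.snapshot("scene"); meas(D,I,.060)
cv2.imwrite("pics/s3.png",cv2.resize(I[150:260,180:320],None,fx=5,fy=5,interpolation=cv2.INTER_CUBIC)[...,::-1])
E
```

```text
t: 8.0
tcp_pos: [0.5029, -0.2249, 0.1589]
tool_rot: [-0.035, 0.999, -0.002, 0.003]
force: [0.2, 0.7, 16.3]
finger_gap: 0.22
gripper_force: 91.7
turn deg [-0.28  0.38  0.01] norm [-7.80e-04  1.07e-03  2.00e-05]
turn deg [  -0.6    -0.44 -179.99] norm [-0.00167 -0.00123 -0.49998]
dp mm [2.5 1.2 8.9] norm [0.005  0.0023 0.0178] tcp [ 0.5029 -0.2249  0.1589] q6 -2.26 F [ 0.18  0.71 16.34] gap 0.22 t 8.0
n 307 x ends [-0.0563 -0.0374  0.0611  0.0616]
top n 91 side n [np.int64(91), np.int64(0)] slope -0.059 z at centre 0.0791
-0.0375 16 y 0.0042 0.016 z 0.056 0.0677
-0.0250 13 y 0.0046 0.0143 z 0.0571 0.068
-0.0125 11 y 0.0052 0.0069 z 0.056 0.0699
-0.0000 18 y 0.0051 0.0116 z 0.0567 0.0841
0.0125 67 y -0.0115 0.0082 z 0.0542 0.0851
0.0250 67 y -0.0112 0.0158 z 0.0545 0.0809
0.0375 65 y -0.0121 0.008 z 0.0589 0.0799
red 100 x [0.0019 0.0141 0.0164] y [-0.011  -0.0022  0.0081] z [0.0792 0.1191]
```

View pics/s3.png

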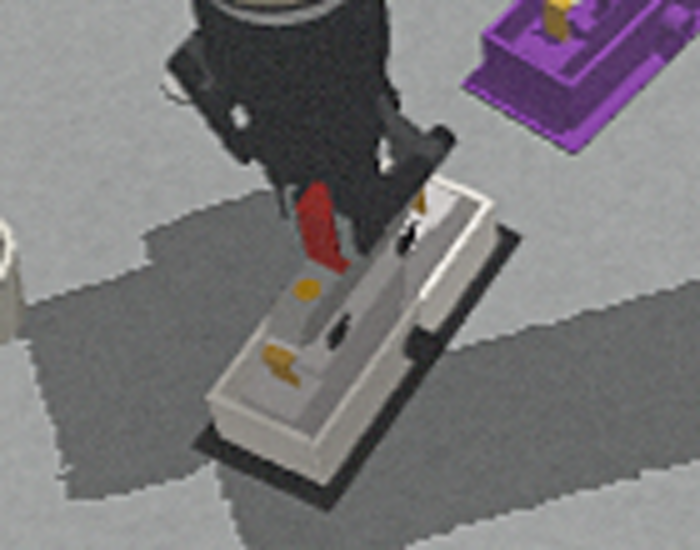

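```bash
cat >> bar.py <<'E'
def tilt(D,I,zb):
    P=cloud("scene",D); i=I.astype(int); a=np.radians(4.); d=P[...,:2]-np.array([.5004,-.224])
    x=d@[np.cos(a),np.sin(a)]; y=d@[-np.sin(a),np.cos(a)]; Z=P[...,2]
    t=(abs(Z-zb-.02)<.005)&(x>.016)&(x<.038)&(abs(y)<.007)
    k=np.polyfit(x[t],Z[t],1); print("top face n",t.sum(),"slope",k[0].round(3),"z@.027",np.polyval(k,.027).round(4),"sd",np.std(Z[t]-np.polyval(k,x[t])).round(4))
    r=(i[...,0]>100)&(i[...,1]<70)&(i[...,2]<70)&(x>.008)&(x<.025)&(abs(y)<.012)&(Z>zb+.022)&(Z<zb+.056)
    k=np.polyfit(Z[r]-zb-.04,x[r],1); print("red face n",r.sum(),"dx/dz",k[0].round(3),"x",k[1].round(4),"y",np.percentile(y[r],[3,97]).round(4))
E
python3 - <<'E'
from bar import *
z=np.load("scene1.npz"); tilt(z["D"],z["I"],.149)
I,D=manip.snapshot("scene"); tilt(D,I,.059)
I2,D=manip.snapshot("scene"); tilt(D,I,.059); print(manip.sense()["force"])
E
```

```text
top face n 56 slope 0.01 z@.027 0.1671 sd 0.0012
red face n 68 dx/dz 0.009 x 0.0127 y [-0.0074  0.0091]
top face n 49 slope 0.04 z@.027 0.0774 sd 0.0013
red face n 65 dx/dz -0.017 x 0.0146 y [-0.0095  0.007 ]
top face n 50 slope -0.033 z@.027 0.0767 sd 0.0015
red face n 60 dx/dz 0.018 x 0.0145 y [-0.0095  0.0078]
[ 1.03427939  0.85252218 16.29727129]
```

```bash
python3 -m crank '[{"dp":[0.002,0.001,0],"delta_rot":[-0.0008,0.001,0],"fingers":-1},{"dp":[0.002,0.001,0.001],"delta_rot":[0,0,0],"fingers":-1},{"dp":[0,0,0],"delta_rot":[0,0,0],"fingers":-1}]'
python3 -c "
from h import *
go([.5004,-.224,.15],94.0)"
```

```text
t: 8.4
tcp_pos: [0.5012, -0.2251, 0.1585]
tool_rot: [-0.035, 0.999, -0.001, 0.001]
force: [1.5, -0.8, 14.6]
finger_gap: 0.22
gripper_force: 91.5
turn deg [-0.13  0.08  0.04] norm [-0.00035  0.00022  0.00012]
turn deg [-1.3000e-01 -2.0000e-01 -1.7996e+02] norm [-3.5000e-04 -5.5000e-04 -4.9988e-01]
dp mm [0.7 1.2 8.5] norm [0.0014 0.0023 0.017 ] tcp [ 0.5012 -0.2251  0.1585] q6 -2.27 F [ 1.52 -0.82 14.56] gap 0.22 t 8.4
```

```bash
python3 -m crank '[{"dp":[0,0,0.002],"delta_rot":[0,0,0],"fingers":-1},{"dp":[0,0,0],"delta_rot":[0,0,0],"fingers":-1}]'
```

```text
t: 8.57
tcp_pos: [0.5, -0.2241, 0.1561]
tool_rot: [-0.035, 0.999, 0.0, -0.001]
force: [-0.1, 0.5, 0.9]
finger_gap: 0.218
gripper_force: 89.4
```

```bash
python3 -m crank '[{"dp":[0,0,0.002],"delta_rot":[0,0,0],"fingers":-1},{"dp":[0,0,0],"delta_rot":[0,0,0],"fingers":-1}]'
```

```text
t: 8.73
tcp_pos: [0.499, -0.2234, 0.1531]
tool_rot: [-0.035, 0.999, 0.001, -0.002]
force: [2.3, -2.0, -2.3]
finger_gap: 0.223
gripper_force: 88.8
```

The force fell from 15 N to about 0: a snap. I ease x and y back and go on down to the floor in small steps.

```bash
python3 -m crank '[{"dp":[-0.002,-0.001,0.001],"delta_rot":[0.0004,-0.0005,0],"fingers":-1},{"dp":[-0.001,0,0.001],"delta_rot":[0,0,0],"fingers":-1},{"dp":[0,0,0],"delta_rot":[0,0,0],"fingers":-1}]'; python3 - <<'E'
from bar import *
go([.5004,-.224,.15],94.0)
I,D=manip.snapshot("scene"); tilt(D,I,.052)
E
```

```text
t: 8.98
tcp_pos: [0.4997, -0.2233, 0.1514]
tool_rot: [-0.035, 0.999, 0.001, -0.002]
force: [-0.0, -2.9, -5.0]
finger_gap: 0.22
gripper_force: 88.5
turn deg [ 0.15 -0.24  0.05] norm [ 0.00041 -0.00066  0.00013]
turn deg [   0.37    0.23 -179.95] norm [ 0.00104  0.00064 -0.49987]
dp mm [-0.6 -0.7  1.4] norm [-0.0013 -0.0015  0.0028] tcp [ 0.4997 -0.2233  0.1514] q6 -2.26 F [-0.05 -2.87 -5.02] gap 0.22 t 8.9833
top face n 39 slope -0.031 z@.027 0.0696 sd 0.0014
red face n 62 dx/dz -0.011 x 0.0111 y [-0.007   0.0105]
```

```bash
python3 -m crank '[{"dp":[-0.001,-0.001,0.001],"delta_rot":[0.0004,-0.0005,0],"fingers":-1},{"dp":[0,0,0.001],"delta_rot":[0,0,0],"fingers":-1},{"dp":[0,0,0],"delta_rot":[0,0,0],"fingers":-1}]'
```

```text
t: 9.28
tcp_pos: [0.5, -0.2232, 0.1507]
tool_rot: [-0.035, 0.999, 0.001, -0.001]
force: [-0.4, -0.8, -5.6]
finger_gap: 0.219
gripper_force: 88.5
```

```bash
python3 -m crank '[{"dp":[0,0,0.001],"delta_rot":[0,0,0],"fingers":-1},{"dp":[0,0,0],"delta_rot":[0,0,0],"fingers":-1}]'
```

```text
t: 9.45
tcp_pos: [0.5001, -0.2232, 0.1504]
tool_rot: [-0.035, 0.999, 0.0, -0.0]
force: [0.1, -0.4, -5.5]
finger_gap: 0.221
gripper_force: 88.6
```

```bash
python3 -m crank '[{"dp":[0,0,0.001],"delta_rot":[0,0,0],"fingers":-1},{"dp":[0,0,0],"delta_rot":[0,0,0],"fingers":-1}]'
```

```text
t: 9.62
tcp_pos: [0.5002, -0.2232, 0.1499]
tool_rot: [-0.035, 0.999, 0.0, -0.0]
force: [0.8, -1.1, -4.3]
finger_gap: 0.217
gripper_force: 88.6
```

```bash
python3 -m crank '[{"dp":[0,0,0.001],"delta_rot":[0,0,0],"fingers":-1},{"dp":[0,0,0.001],"delta_rot":[0,0,0],"fingers":-1},{"dp":[0,0,0],"delta_rot":[0,0,0],"fingers":-1}]'
```

```text
t: 9.87
tcp_pos: [0.5003, -0.2233, 0.1496]
tool_rot: [-0.035, 0.999, 0.0, -0.0]
force: [-0.4, 1.2, 1.5]
finger_gap: 0.218
gripper_force: 89.4
```

```bash
python3 -m crank '[{"dp":[0,0,0.001],"delta_rot":[0,0,0],"fingers":-1},{"dp":[0,0,0.001],"delta_rot":[0,0,0],"fingers":-1},{"dp":[0,0,0],"delta_rot":[0,0,0],"fingers":-1}]'; python3 - <<'E'
from bar import *
go([.5004,-.224,.15],94.0)
I,D=manip.snapshot("scene"); tilt(D,I,.050)
cv2.imwrite("pics/s4.png",cv2.resize(I[150:260,180:320],None,fx=5,fy=5,interpolation=cv2.INTER_CUBIC)[...,::-1])
E
```

```text
t: 10.12
tcp_pos: [0.5003, -0.2233, 0.1495]
tool_rot: [-0.035, 0.999, 0.0, -0.0]
force: [-1.9, 2.1, 9.5]
finger_gap: 0.219
gripper_force: 90.7
turn deg [ 0.01 -0.    0.01] norm [ 4.e-05 -1.e-05  4.e-05]
turn deg [ 0.0000e+00  2.0000e-02 -1.7999e+02] norm [ 1.0000e-05  6.0000e-05 -4.9996e-01]
dp mm [-0.1 -0.7 -0.5] norm [-0.0002 -0.0015 -0.0009] tcp [ 0.5003 -0.2233  0.1495] q6 -2.26 F [-1.94  2.12  9.55] gap 0.219 t 10.1167
top face n 43 slope -0.004 z@.027 0.0678 sd 0.0012
red face n 56 dx/dz -0.004 x 0.0118 y [-0.0074  0.01  ]
```

View pics/s4.png

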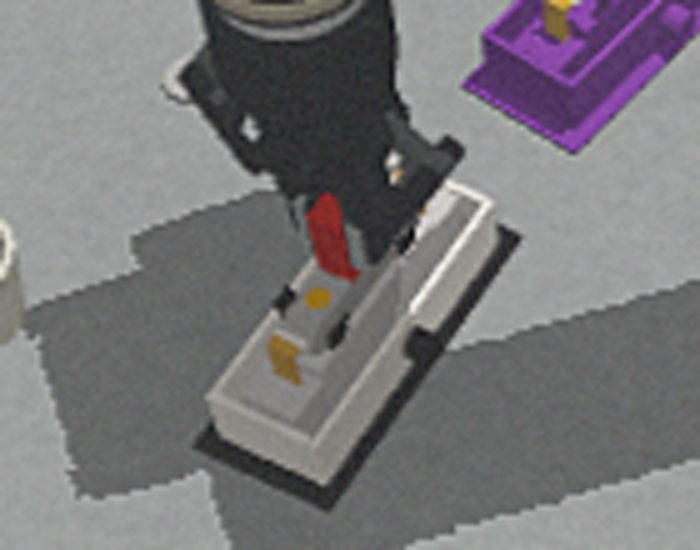

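The floor is felt: hard, with TCP at 0.1495. The bar sits down between the cheeks, level, and the near clip's nose at (285,350) is over its end. I'll relax the press, let go and rise.

```bash
python3 -m crank '[{"dp":[0,0,-0.0015],"delta_rot":[0,0,0],"fingers":-1},{"dp":[0,0,-0.001],"delta_rot":[0,0,0],"fingers":-1},{"dp":[0,0,0],"delta_rot":[0,0,0],"fingers":-1}]' 40
python3 -m crank '[{"dp":[0,0,0],"delta_rot":[0,0,0],"fingers":1},{"dp":[0,0,0],"delta_rot":[0,0,0],"fingers":1},{"dp":[0,0,0],"delta_rot":[0,0,0],"fingers":1},{"dp":[0,0,0],"delta_rot":[0,0,0],"fingers":1},{"dp":[0,0,0],"delta_rot":[0,0,0],"fingers":1},{"dp":[0,0,0],"delta_rot":[0,0,0],"fingers":1},{"dp":[0,0,0],"delta_rot":[0,0,0],"fingers":1},{"dp":[0,0,0],"delta_rot":[0,0,0],"fingers":1}]'
python3 -m crank '[{"dp":[0,0,-0.02],"delta_rot":[0,0,0],"fingers":1},{"dp":[0,0,-0.04],"delta_rot":[0,0,0],"fingers":1},{"dp":[0,0,-0.06],"delta_rot":[0,0,0],"fingers":1},{"dp":[0,0,-0.07],"delta_rot":[0,0,0],"fingers":1},{"dp":[0,0,-0.07],"delta_rot":[0,0,0],"fingers":1},{"dp":[0.07,0,0],"delta_rot":[0,0,0],"fingers":1},{"dp":[0.07,0,0],"delta_rot":[0,0,0],"fingers":1},{"dp":[0,0.07,0],"delta_rot":[0,0,0],"fingers":1},{"dp":[0,0.07,0],"delta_rot":[0,0,0],"fingers":1},{"dp":[0,0.07,0],"delta_rot":[0,0,0],"fingers":1},{"dp":[0,0.07,0],"delta_rot":[0,0,0],"fingers":1},{"dp":[0,0,0],"delta_rot":[0,0,0],"fingers":1}]'
python3 - <<'E'
from bar import *
print(manip.sense()["tcp_pos"])
o=[]
for n,c in(("top",(394,246)),("scene",(250,210))):
    I,D=manip.snapshot(n); o.append(cv2.resize(I[c[1]-50:c[1]+50,c[0]-60:c[0]+60],(400,333),interpolation=cv2.INTER_CUBIC))
    P=cloud(n,D); i=I.astype(int); a=np.radians(4.); d=P[...,:2]-np.array([.5004,-.224]); x=d@[np.cos(a),np.sin(a)]; y=d@[-np.sin(a),np.cos(a)]; Z=P[...,2]
    r=(i[...,0]>100)&(i[...,1]<70)&(i[...,2]<70)&(abs(x)<.05)&(abs(y)<.05)&(Z>.1035)
    A=np.c_[x[r],y[r],np.ones(r.sum())]; print(n,"red top n",r.sum(),"x",x[r].min().round(4),x[r].max().round(4),"y",y[r].min().round(4),y[r].max().round(4),"z",np.median(Z[r]).round(4))
    t=(abs(Z-.0685)<.006)&(abs(x)>.017)&(abs(x)<.038)&(abs(y)<.007); A=np.c_[x[t],y[t],np.ones(t.sum())]; print(" top face plane",np.linalg.lstsq(A,Z[t],rcond=None)[0].round(4),t.sum())
    b=(i[...,0]-i[...,2]>50)&(i[...,1]>70)&(abs(x)>.046)&(abs(x)<.075)&(abs(y)<.02)
    for s in(1,-1): m=b&(x*s>0); print(" brass",s,m.sum(),"x",np.percentile(x[m],[5,50,95]).round(4),"z",Z[m].max().round(4)) if m.any() else 0
    if n=="scene": tilt(D,I,.049)
cv2.imwrite("pics/c5.png",np.hstack(o)[...,::-1])
E
```

```text
t: 10.42
tcp_pos: [0.5003, -0.2233, 0.1495]
tool_rot: [-0.035, 0.999, 0.0, -0.0]
force: [-2.0, 2.2, 3.6]
finger_gap: 0.223
gripper_force: 89.4
t: 11.08
tcp_pos: [0.5005, -0.2237, 0.1494]
tool_rot: [-0.035, 0.999, -0.0, 0.0]
force: [0.3, -0.9, 1.1]
finger_gap: 1.001
gripper_force: 0.0
t: 12.08
tcp_pos: [0.4179, -0.0836, 0.2797]
tool_rot: [-0.037, 0.999, 0.002, -0.002]
force: [-0.0, 0.4, 0.1]
finger_gap: 0.999
gripper_force: 0.0
[ 0.41794103 -0.08355845  0.27970047]
top red top n 71 x -0.0113 0.0102 y -0.0078 0.0104 z 0.107
 top face plane [ 0.0236 -0.0209  0.067 ] 56
 brass 1 15 x [0.0508 0.0531 0.0558] z 0.0671
 brass -1 13 x [-0.0574 -0.0547 -0.0518] z 0.0671
scene red top n 82 x -0.0125 0.014 y -0.0085 0.0106 z 0.107
 top face plane [-0.0014 -0.0263  0.0677] 80
 brass 1 40 x [0.0507 0.0562 0.0578] z 0.0676
 brass -1 15 x [-0.0565 -0.0554 -0.0519] z 0.0675
top face n 53 slope -0.056 z@.027 0.0677 sd 0.0015
red face n 60 dx/dz -0.014 x 0.0117 y [-0.0068  0.0103]
```

View pics/c5.png

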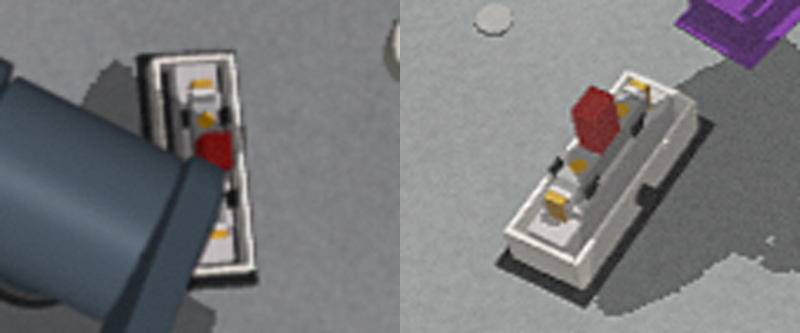

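The picture shows the bar down in the cradle, grip up at (597,118). The white noses are over both its ends, at (558,195) and (635,95), with the brass leaves symmetric at ±55 mm. It is centred within 1 to 2 mm and level, and the robot is clear. I'm handing in.

```bash
python3 -c "
from station import manip
print(manip.sign_off())"
```

```text
the job is handed in; nothing more can be done
None
```

The red bar is pressed down to the floor under both clips of the white holder and released, level and centred to within about 2 mm; the highest force I read was about 16 N, and the job is handed in with no verdict shown.

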